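# Lay a tall carton over and press its glued lid in the jig

### The arm

A 6-joint arm with a two-finger parallel gripper is mounted at the origin on the work surface. World frame = base frame: x ahead of the robot, y to its left, z up, the work surface at z = 0. Lengths are in m, angles in degrees, forces in N, time in s.
With the tool pointing down it reaches from about 0.35 to 0.875 m from the base axis. Payload 4.2 kg.
Tool frame: the origin (TCP) lies midway between the tips of the shut fingers; the grasp point (between the pads) lies 19 mm behind it; x points along the fingers, y is the direction in which the jaws open and shut, and the axes are right-handed (so a half turn about x gives the same grasp; the last joint's range is limited). The gripper opens to 87 mm and grips with 3 to 60 N. Pads are 19 mm wide; open, the fingers measure 117 mm over their backs; the gripper's body (75 mm by 190 mm) begins 51 mm behind the grasp point.
Start: joints at [-53.193, 22.042, 0.453, 0, -68.411, -14.817], TCP at [0.234, -0.58, 0.199] pointing down, gripper open.
Joint ranges: [-179.83, 179.83], [-69.29, 118.12], [-61.27, 80.66], [-181.25, 117.63], [-171.15, -9.14], [-177.46, 177.46]. Speed limits (degrees/s): [159.86, 159.86, 180, 180, 180, 180].

### API

Orientations are given as a 3x3 rotation matrix whose columns are the frame's x, y, z axes.
In Python, from station import r gives the robot as it stands.
- The arm moves only by the tool play_rows, never from a script. Its argument "plan" is a list that holds one entry, the list of rows, each a list of 6 numbers: the shift along the tool's x, y, z in cm, then the turn, a rotation vector about the tool's x, y, z in units of 10 degrees (1.0 is 10 degrees). A call has 1 to 5 rows; each row is the pose to reach, as a shift and turn from the pose commanded when the call began, along the tool's axes at that moment; what a row does not reach only later rows make up. A row lasts 1/8 s, in which the tool goes at most 62.5 mm and 10.7 degrees, less where a joint would pass 70% of its speed; a pose out of reach is approached as far as the arm can. A call with a gripper value outside its range is refused whole. "hand" is the opening, from 0 (shut) to 1 (fully open), set as the call begins (left out, the last holds). The fingers move at their own pace and stop on an object; the grip force is fixed at half the most. Time passes only in rows, so rows that repeat a pose let the fingers close. It gives the time, the measured TCP pose, the force and the opening at its end, in the units of the state.
- r.sense(): the state, without advancing time (a new reading comes with each control period).
- r.capture(name): name is "scene" or "top"; returns (picture, depth): 420x560x3 uint8, blue, green, red; 420x560 float32, m along the optical axis (not along the pixel's ray), 0 where there is no reading.
- r.get_calibration(name): a dict with "vfov" (degrees; the focal length in pixels is half the picture's height over the tangent of half this angle, whatever the lens; pixels are square), "cx", "cy" (the principal point, pixels), "rvec" (rotation vector, rad) and "tvec" (3), from world to camera coordinates, as OpenCV has them. Camera axes: x right, y down, z forward; pixel columns grow to the right and rows downward; lengths in m; the calibration is good to about 2 mm. A picture is of the moment at which its call begins. get_calibration takes no time and is no camera call.
- r.finish_job(): hands the job in, once; it reports no verdict.
The state is a dict: "time_s": time; "joints": joint angles; "joint_velocities": joint speeds; "effort": joint torques, N m; "tcp_pos": TCP position; "ee_rot": TCP orientation; "wrist_force": force on the tool from outside, world axes, zero at the start; "moment": the same for the moment, N m; "gripper_width": opening from 0.0 (shut) to 1.0 (fully open).
Only numpy, scipy, OpenCV 4.12 (cv2) and the standard library are available. Lean on these libraries where they do the work, as an engineer would, in place of code of your own. Each camera call takes 0.05 s, during which the arm holds its last target.

### The job

The lid of the tall carton has just been glued. Push the carton over, without lifting it, so that it lies on its broad face with the lid end towards the gluing jig, slide it along the table between the two guide rails up to the spring plate, and keep it pressed against the plate steadily for two seconds, pushing with about 13 N (over 25 N on the plate crushes the lid, under 5 N it does not stick). Then let go, leaving it lying square between the rails, and leave the other goods standing where they are.

Things in the scene. Friction and masses are not known exactly. Their poses are not given: they have to be found in the camera images.
- carton_mid (a point): Centre of the only tall cardboard carton, 120 wide x 65 thick x 210 tall (mm), 0.35 to 0.7 kg, upright at the start. Axes: x along its width, y through its thickness (+y starts towards the jig, within 0.15 rad), z from bottom to lid. The point is 105 mm over the table when upright, 32.5 mm lying on the broad face.
- carton_lid (a point): Centre of the carton's lid end, 105 mm from its centre along its z. Pushed towards the jig at 150 mm height or more, the carton tips about its lower jig-side edge, balances at about 0.3 rad of tilt and then falls flat by itself, the lid end about 240 mm beyond where its middle stood.
- lane: Two fixed, slick white plastic guide rails, 28 mm high, on the bare table. Origin on the table midway between them where they become straight; y points along the lane to the press, x across, z up. Straight from y = 0 to 170 mm, 126 mm clear; the mouth flares to about 180 mm clear at y = -60 mm. The carton starts at y = -400 to -340 mm, within 15 mm of the middle.
- press: Grey block, 130 mm high, origin on the table at y = 240 mm in the lane's frame, same axes. Its two rods carry a rubber-faced spring plate, 110 wide x 60 high. The plate's face lies between y = 70 and 120 mm in the lane's frame, set anew each time, not reported: feel for it. It yields 1 mm per 4 N, at most 15 mm. Sliding friction takes 1 to 5 N off a push.
- can: Bystander: upright food can, diameter 68, height 105 (mm); origin at the centre of its underside.
- jar: Bystander: upright jar, diameter 68, height 115 (mm); origin at the centre of its underside.
- bottle: Bystander: upright bottle, diameter 60, height 170 (mm); origin at the centre of its underside.
- packet: Bystander: low cardboard packet 60 x 90 x 45 high (mm); origin at the centre of its underside.
- tape: Bystander: roll of tape lying flat, outer diameter 90, height 48 (mm); origin at the centre of its underside.
- tin: Bystander: flat steel tin, diameter 72, height 45 (mm); origin at the centre of its underside.
Mind the look-alikes: they are no part of the job. Leave any green look-alike of the part that bears carton_mid alone.

How it is judged:
By the outcome, as a careful person would: the job done as asked, in the order asked, and still so for the second after the job is handed in, with the robot touching nothing.
It also fails if it takes over 70 s, if anything falls off the work surface, if the arm or the gripper's body presses on something with over 40 N, if the wrist force passes 120 N, or if a joint passes its speed limit or range.

## Working session

There is one attempt and no reset: what is moved stays moved. The work goes in short steps, Python scripts to look and compute and a tool call to move; the robot and the scene stay as the last step left them, time stands still between calls to the robot, and variables do not carry over. Pictures are saved under pics/ and viewed, and the job is handed in when it is done.

Besides the shell and the picture viewer there is one more tool, called after "Call:" as a command line: name --argument value ..., lists and objects as JSON in quotes. play_rows: Moves the arm, as the interface text tells. Its arguments: {"type":"object","properties":{"plan":{"type":"array","items":{"type":"array","items":{"type":"array","items":{"type":"number"}}}},"hand":{"type":"number"}},"required":["plan"]}

```bash
ls -la; mkdir -p pics; cat > h.py <<'E'
import numpy as np, cv2
from station import r
def cal(n):
    c=r.get_calibration(n); R,_=cv2.Rodrigues(np.array(c['rvec'],float)); t=np.array(c['tvec'],float).ravel()
    f=210/np.tan(np.radians(c['vfov'])/2); return R,t,f,c['cx'],c['cy']
def ray_plane(n,u,v,z):
    R,t,f,cx,cy=cal(n); d=R.T@np.array([(u-cx)/f,(v-cy)/f,1]); o=-R.T@t
    return o+d*(z-o[2])/d[2]
def proj(n,p):
    R,t,f,cx,cy=cal(n); q=R@np.array(p)+t; return q[0]/q[2]*f+cx,q[1]/q[2]*f+cy
def cloud(n,D):
    R,t,f,cx,cy=cal(n); v,u=np.mgrid[:420,:560]; P=np.stack([(u-cx)/f*D,(v-cy)/f*D,D],-1)
    return (P-t)@R
E
python3 - <<'E'
from h import *
for n in('scene','top'):
    p,d=r.capture(n); cv2.imwrite(f'pics/{n}0.png',p); np.save(f'{n}0.npy',d); print(r.get_calibration(n), -cal(n)[0].T@cal(n)[1])
print(r.sense())
E
```

```text
total 12
drwxr-xr-x  3 agent agent 4096 Dec  7 14:43 .
drwxr-xr-x 23 root  root  4096 Dec  7 14:43 ..
drwxr-xr-x  2 agent agent 4096 Dec  7 14:43 pics
{'vfov': 50.997687596969584, 'cx': 279.18475913151394, 'cy': 203.24272986775335, 'rvec': array([ 2.22846502,  0.67392369, -0.31548009]), 'tvec': array([-0.50124947, -0.05274587,  1.42633699])} [ 1.03555766 -0.61916937  0.91253492]
{'vfov': 54.190331972726064, 'cx': 279.7164646432183, 'cy': 210.48452293597705, 'rvec': array([ 2.17709819, -2.21855136,  0.06755443]), 'tvec': array([0.05225039, 0.54635435, 1.32186335])} [0.47557519 0.05293368 1.34891889]
{'time_s': 0.1, 'joints': array([-5.31948104e+01,  2.20855833e+01,  3.89009997e-01, -2.46900892e-02,
       -6.84106662e+01, -1.48172147e+01]), 'joint_velocities': array([-0.01315059, -0.1829215 ,  0.21197347,  0.08747462,  0.08609661,
       -0.07773988]), 'effort': array([-9.03062264e-04, -3.91688597e+01,  1.87935036e+01,  4.23195273e+00,
        1.35008807e-02, -7.21472452e-05]), 'tcp_pos': array([ 0.2338147 , -0.57900167,  0.19758836]), 'ee_rot': array([[-8.00473377e-04, -3.74263847e-01,  9.27321914e-01],
       [ 1.73864023e-03,  9.27320289e-01,  3.74264692e-01],
       [-9.99998168e-01,  1.91186811e-03, -9.15850218e-05]]), 'wrist_force': array([ 0.11692652,  0.07246144, -0.11527281]), 'moment': array([ 0.02480507,  0.01293606, -0.01451727]), 'gripper_width': 0.9986731977822734}
```

View pics/scene0.png

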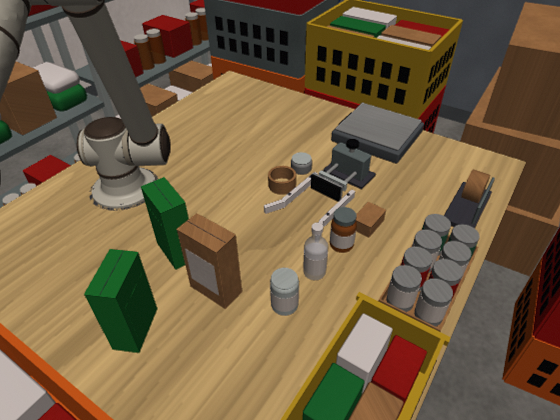

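View pics/top0.png

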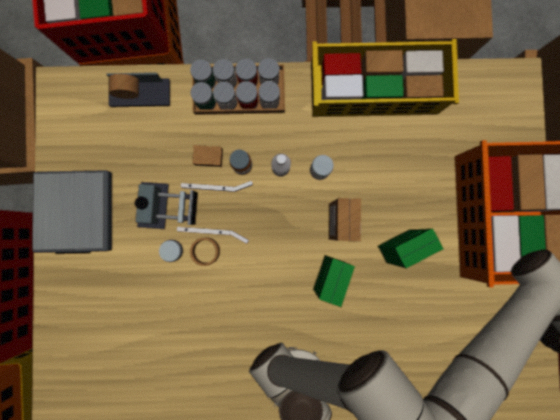

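The scene shows the brown carton at top-view (346,220), with green look-alikes at (412,247) and (334,281). The rails run from (250,185)/(245,240) to the press at (150,205), and bystanders stand on both sides. Next I'll measure these.

```bash
python3 - <<'E'
from h import *
p=cv2.imread('pics/top0.png'); d=np.load('top0.npy'); C=cloud('top',d)
ps=cv2.imread('pics/scene0.png'); Cs=cloud('scene',np.load('scene0.npy'))
hsv=cv2.cvtColor(p,cv2.COLOR_BGR2HSV)
# table check
print('table z',C[300,200],C[330,100],C[120,500])
# carton top
m=np.zeros((420,560),bool); m[190:250,320:370]=1
m&=(C[...,2]>.195)&(C[...,2]<.23)
print(m.sum()); P=C[m]; print('ctn top',P.mean(0),P[:,2].std()); rr=cv2.minAreaRect(P[:,:2].astype(np.float32)); print(rr)
for nm,(a,b,c2,d2) in dict(green1=(225,275,375,450),green2=(250,310,305,360)).items():
    m=np.zeros((420,560),bool); m[a:b,c2:d2]=1; m&=(C[...,2]>.05)&(hsv[...,0]>40)&(hsv[...,0]<80)&(hsv[...,1]>100)
    P=C[m]; print(nm,P[:,2].max(),cv2.minAreaRect(P[P[:,2]>P[:,2].max()-.02][:,:2].astype(np.float32)))
# rails: white mask
m=(hsv[...,1]<60)&(hsv[...,2]>130); m[:175]=0; m[250:]=0; m[:,:170]=0; m[:,260:]=0
n,l,s,c=cv2.connectedComponentsWithStats(m.astype(np.uint8))
for i in range(1,n):
    if s[i,4]<15: continue
    v,u=np.where(l==i); W=np.array([ray_plane('top',a,b,.028) for a,b in zip(u,v)]); 
    print(i,s[i],'z',np.median(C[l==i][:,2]),W.min(0)[:2],W.max(0)[:2]); np.save(f'rail{i}.npy',W)
    for y in np.arange(W[:,1].min(),W[:,1].max(),.01):
        q=W[(abs(W[:,1]-y)<.005)]
        if len(q): print('   y%.3f x %.4f mean %.4f..%.4f n%d'%(y,q[:,0].mean(),q[:,0].min(),q[:,0].max(),len(q)))
cv2.imwrite('pics/crop0.png',cv2.resize(p[140:280,120:380],None,fx=3,fy=3,interpolation=cv2.INTER_CUBIC))
E
```

```text
table z [0.26225374 0.30562652 0.00350888] [ 0.17168404  0.63080279 -0.00271907] [ 0.83748518 -0.70098781 -0.00097345]
1027
ctn top [ 0.50938708 -0.14727234  0.20974176] 0.0024180315164845025
((0.5097506046295166, -0.14743873476982117), (0.06506814807653427, 0.11773362010717392), 88.35531616210938)
green1 1.3489188894200415 ((0.47557517886161804, 0.05293368175625801), (0.0, 0.0), 0.0)
green2 1.3489188894200415 ((0.47557517886161804, 0.05293368175625801), (0.0, 0.0), 0.0)
1 [191 181  62  11 290] z 0.026535489175786894 [0.6122593  0.12994584] [0.64383527 0.32691707]
   y0.130 x 0.6385 mean 0.6340..0.6437 n5
   y0.140 x 0.6369 mean 0.6308..0.6438 n14
   y0.150 x 0.6338 mean 0.6277..0.6408 n14
   y0.160 x 0.6296 mean 0.6215..0.6376 n14
   y0.170 x 0.6265 mean 0.6184..0.6346 n14
   y0.180 x 0.6228 mean 0.6154..0.6284 n13
   y0.190 x 0.6196 mean 0.6123..0.6284 n20
   y0.200 x 0.6206 mean 0.6124..0.6288 n16
   y0.210 x 0.6224 mean 0.6159..0.6289 n15
   y0.220 x 0.6258 mean 0.6193..0.6291 n6
   y0.230 x 0.6232 mean 0.6163..0.6293 n14
   y0.240 x 0.6229 mean 0.6164..0.6295 n15
   y0.250 x 0.6
[... 1336 characters left out ...]
0 n15
   y0.269 x 0.4851 mean 0.4783..0.4913 n19
   y0.279 x 0.4860 mean 0.4785..0.4915 n13
   y0.289 x 0.4868 mean 0.4819..0.4917 n12
   y0.299 x 0.4876 mean 0.4821..0.4950 n13
   y0.309 x 0.4888 mean 0.4823..0.4952 n15
   y0.319 x 0.4899 mean 0.4825..0.4954 n13
   y0.329 x 0.4907 mean 0.4858..0.4956 n12
   y0.339 x 0.4908 mean 0.4860..0.4958 n11
   y0.349 x 0.4920 mean 0.4862..0.4992 n13
   y0.359 x 0.4934 mean 0.4865..0.4994 n14
   y0.369 x 0.4947 mean 0.4898..0.4996 n12
7 [170 241   9   9  64] z 0.04479511503794387 [0.4291523  0.36990739] [0.45518807 0.39549864]
   y0.370 x 0.4344 mean 0.4292..0.4420 n8
   y0.380 x 0.4391 mean 0.4293..0.4517 n21
   y0.390 x 0.4418 mean 0.4295..0.4551 n26
```

View pics/crop0.png

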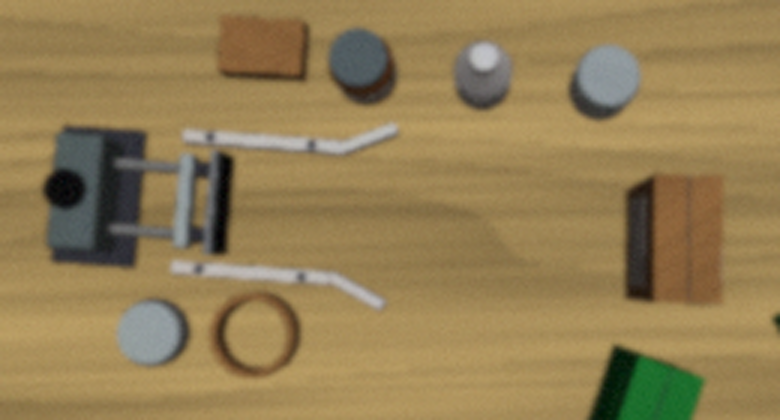

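```bash
python3 - <<'E'
from h import *
p=cv2.imread('pics/top0.png'); d=np.load('top0.npy'); C=cloud('top',d)
hsv=cv2.cvtColor(p,cv2.COLOR_BGR2HSV)
R1=np.vstack([np.load('rail1.npy'),np.load('rail2.npy')]); R6=np.load('rail6.npy')
a=R1[(R1[:,1]>.205)]; b=R6[(R6[:,1]>.215)]
fa=np.polyfit(a[:,1],a[:,0],1); fb=np.polyfit(b[:,1],b[:,0],1); print(fa,fb)
a2=R1[R1[:,1]<.18]; b2=R6[R6[:,1]<.18]
ga=np.polyfit(a2[:,1],a2[:,0],1); gb=np.polyfit(b2[:,1],b2[:,0],1)
ya=-(fa[1]-ga[1])/(fa[0]-ga[0]); yb=-(fb[1]-gb[1])/(fb[0]-gb[0])
A=np.array([np.polyval(fa,ya),ya]);B=np.array([np.polyval(fb,yb),yb]); print('bends',A,B)
s=(fa[0]+fb[0])/2; u=np.array([s,1])/np.hypot(s,1); x=np.array([u[1],-u[0]])
M=(A+B)/2; print('origin',M,'yaw deg',np.degrees(np.arctan2(-u[0],u[1])),'sep',(A-B)@x)
# better mid line
mid=np.polyval(fa,.29)/2+np.polyval(fb,.29)/2; print('mid at y=.29',mid, 'origin lat off', (np.array([mid,.29])-M)@x)
np.savez('lane.npz',o=M,u=u,x=x)
c=np.array([.5097,-.1474]); print('carton in lane',(c-M)@x,(c-M)@u)
ok=(d>0)&(C[...,2]<.4)
def rep(nm,box):
    v0,v1,u0,u1=box; m=np.zeros((420,560),bool); m[v0:v1,u0:u1]=1; m&=ok&(C[...,2]>.03)
    if nm[0]=='g': m&=(hsv[...,0]>40)&(hsv[...,0]<80)&(hsv[...,1]>100)
    P=C[m]; zt=np.percentile(P[:,2],98); T=P[P[:,2]>zt-.012]; rr=cv2.minAreaRect(T[:,:2].astype(np.float32)); q=np.array(rr[0])-M
    print(nm,'ztop %.3f'%zt,np.round(rr[0],3),np.round(rr[1],3),round(rr[2],1),'lane',np.round([q@x,q@u],3))
    if nm[0]=='g': print(np.round(cv2.boxPoints(rr),3).tolist())
rep('g1',(225,275,375,450));rep('g2',(250,310,305,360))
for nm,bx in dict(can=(150,182,308,337),bottle=(148,178,268,294),jar=(146,178,228,254),packet=(143,168,190,223),tape=(236,268,188,222),tin=(236,264,158,186),plate=(188,226,186,198)).items(): rep(nm,bx)
print(ray_plane('top',187.5,190,.06),ray_plane('top',195,191,.06),ray_plane('top',193,224,.06))
E
```

```text
[0.08859932 0.60315153] [0.08652461 0.46210368]
bends [0.61977896 0.18766999] [0.47954181 0.20153963]
origin [0.54966039 0.19460481] yaw deg -5.004167952622967 sep 0.14091243884416044
mid at y=.29 0.5580205729311107 origin lat off 7.166435995898921e-06
carton in lane -0.009975606501225365 -0.3441868855296407
g1 ztop 0.214 [ 0.426 -0.34 ] [0.065 0.121] 26.1 lane [-0.077 -0.543]
[[0.3700000047683716, -0.30000001192092896], [0.4230000078678131, -0.4090000092983246], [0.48100000619888306, -0.3799999952316284], [0.42800000309944153, -0.2709999978542328]]
g2 ztop 0.214 [ 0.335 -0.109] [0.066 0.119] 69.7 lane [-0.187 -0.321]
[[0.2680000066757202, -0.11999999731779099], [0.3799999952316284, -0.16099999845027924], [0.40299999713897705, -0.0989999994635582], [0.29100000858306885, -0.057999998331069946]]
can ztop 0.109 [ 0.68  -0.091] [0.061 0.061] 26.3 lane [ 0.155 -0.273]
bottle ztop 0.172 [0.689 0.038] [0.026 0.026] 61.8 lane [ 0.152 -0.144]
jar ztop 0.119 [0.702 0.164] [0.059 0.056] 43.6 lane [ 0.154 -0.017]
packet ztop 0.050 [0.729 0.274] [0.091 0.061] 85.9 lane [0.172 0.095]
tape ztop 0.053 [0.42  0.284] [0.088 0.085] 89.2 lane [-0.137  0.078]
tin ztop 0.049 [0.424 0.394] [0.066 0.063] 88.0 lane [-0.143  0.187]
plate ztop 0.064 [0.561 0.322] [0.016 0.108] 84.2 lane [-0.     0.127]
[0.61478846 0.33135011 0.06      ] [0.61119566 0.30780275 0.06      ] [0.50745557 0.31488941 0.06      ]
```

```bash
cat >> h.py <<'E'
L=np.load('lane.npz'); o=L['o'];lu=L['u'];lx=L['x']
def row(p,zang=None,verbose=True):
    "target pos, world angle of tool z (deg) with tool x down -> (shift cm, rotvec 10deg)"
    from scipy.spatial.transform import Rotation as Ro
    s=r.sense(); R=np.array(s['ee_rot']); sh=R.T@(np.array(p)-s['tcp_pos'])*100
    a=np.radians(zang); z=np.array([np.cos(a),np.sin(a),0]); x=np.array([0,0,-1.]); y=np.cross(z,x)
    T=np.stack([x,y,z],1); rv=Ro.from_matrix(R.T@T).as_rotvec(degrees=True)/10
    print('row',np.round(sh,2),np.round(rv,3)); return sh,rv
def st():
    s=r.sense(); q=s['tcp_pos'][:2]-o; F=s['wrist_force']
    print('t %.2f'%s['time_s'],'tcp',np.round(s['tcp_pos'],4),'lane',np.round([q@lx,q@lu],4),'F',np.round(F,2),'Flane',np.round([F[:2]@lx,F[:2]@lu],2),'g %.2f'%s['gripper_width'],'zang %.2f'%np.degrees(np.arctan2(s['ee_rot'][1,2],s['ee_rot'][0,2])))
E
python3 - <<'E'
from h import *
st(); row((.234,-.58,.30),88.4); row((.5078,-.2154,.30),88.4); row((.5078,-.2154,.165),88.4)
E
```

```text
t 0.10 tcp [ 0.2338 -0.579   0.1976] lane [-0.2472 -0.7982] F [ 0.12  0.07 -0.12] Flane [0.11 0.08] g 1.00 zang 21.98
row [-10.24  -0.08  -0.02] [-6.642e+00  6.000e-03 -1.000e-02]
row [-10.2   23.48  39.01] [-6.642e+00  6.000e-03 -1.000e-02]
row [ 3.3  23.46 39.02] [-6.642e+00  6.000e-03 -1.000e-02]
```

Call:
play_rows --plan '[[[-5,0,0,-0.8,0,0],[-10.2,0,0,-1.6,0,0],[-10.2,2.5,4.2,-2.4,0,0],[-10.2,5,8.4,-3.2,0,0],[-10.2,7.5,12.6,-4,0,0]]]' --hand 0.85

```text
time_s: 0.72
tcp_pos: [0.3233, -0.4614, 0.3]
ee_rot: [[-0.0, -0.885, 0.466], [0.001, 0.466, 0.885], [-1.0, 0.001, 0.001]]
wrist_force: [0.7, 0.4, 0.7]
gripper_width: 0.851
```

```bash
python3 - <<'E'
from h import *
st(); row((.5078,-.2154,.30),88.4)
E
```

```text
t 0.72 tcp [ 0.3233 -0.4614  0.3   ] lane [-0.1683 -0.6732] F [0.71 0.37 0.66] Flane [0.68 0.43] g 0.85 zang 62.22
row [ 2.000e-02 -4.860e+00  3.036e+01] [-2.618  0.004 -0.004]
```

Call:
play_rows --plan '[[[0,-1,6,-0.5,0,0],[0,-2,12,-1,0,0],[0,-3,18,-1.6,0,0],[0,-4,24,-2.1,0,0],[0,-4.8,29.5,-2.6,0,0]]]'

```text
time_s: 1.35
tcp_pos: [0.5045, -0.2229, 0.3002]
ee_rot: [[-0.001, -0.999, 0.032], [0.0, 0.032, 0.999], [-1.0, 0.001, 0.0]]
wrist_force: [0.7, 0.1, -0.2]
gripper_width: 0.846
```

```bash
python3 - <<'E'
from h import *
st(); row((.5078,-.2154,.165),88.4)
E
```

```text
t 1.35 tcp [ 0.5045 -0.2229  0.3002] lane [-0.0086 -0.4198] F [ 0.68  0.11 -0.18] Flane [0.67 0.16] g 0.85 zang 88.19
row [13.52 -0.32  0.75] [-0.021  0.002 -0.004]
```

Call:
play_rows --plan '[[[4.5,0,0,0,0,0],[9,-0.2,0,0,0,0],[13.4,-0.3,0,0,0,0],[13.4,-0.3,0,0,0,0]]]'

```text
time_s: 1.85
tcp_pos: [0.5039, -0.2243, 0.1629]
ee_rot: [[-0.009, -0.999, 0.035], [0.002, 0.035, 0.999], [-1.0, 0.009, 0.002]]
wrist_force: [0.5, -0.0, 0.4]
gripper_width: 0.855
```

```bash
python3 - <<'E'
from h import *
st(); row((.5078,-.2154,.165),88.4)
for n in('scene','top'):
    p,d=r.capture(n); cv2.imwrite(f'pics/{n}1.png',p)
E
```

```text
t 1.85 tcp [ 0.5039 -0.2243  0.1629] lane [-0.0091 -0.4213] F [ 0.47 -0.03  0.43] Flane [0.47 0.01] g 0.86 zang 87.97
row [-0.21 -0.36  0.9 ] [-0.043  0.01  -0.053]
```

View pics/scene1.png

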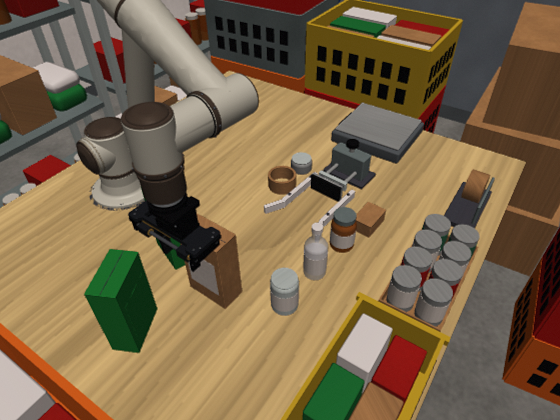

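The gripper stands behind the carton, at scene (175,225), clear of the green look-alike at (125,300). Next I advance to contact.

Call:
play_rows --plan '[[[-0.3,-0.3,0.8,0,0,0],[-0.3,-0.3,1.6,0,0,0],[-0.3,-0.3,2.4,0,0,0],[-0.3,-0.3,3.2,0,0,0],[-0.3,-0.3,4,0,0,0]]]'

```text
time_s: 2.58
tcp_pos: [0.5113, -0.1847, 0.1699]
ee_rot: [[0.001, -0.999, 0.035], [-0.001, 0.035, 0.999], [-1.0, -0.001, -0.001]]
wrist_force: [-0.0, -1.0, 1.0]
gripper_width: 0.853
```

```bash
python3 - <<'E'
from h import *
st()
E
```

```text
t 2.58 tcp [ 0.5113 -0.1847  0.1699] lane [-0.0052 -0.3813] F [-0.03 -0.95  1.02] Flane [ 0.05 -0.95] g 0.85 zang 88.00
```

Call:
play_rows --plan '[[[0,0,0.8,0,0,0],[0,0,1.6,0,0,0],[0,0,2.4,0,0,0],[0,0,3.2,0,0,0],[0,0,3.6,0,0,0]]]'

```text
time_s: 3.2
tcp_pos: [0.5123, -0.1485, 0.1694]
ee_rot: [[-0.0, -0.999, 0.035], [0.0, 0.035, 0.999], [-1.0, 0.0, 0.0]]
wrist_force: [0.7, -0.1, -0.3]
gripper_width: 0.848
```

```bash
python3 - <<'E'
from h import *
st()
for n in('scene','top'):
    p,d=r.capture(n); cv2.imwrite(f'pics/{n}2.png',p)
E
```

```text
t 3.20 tcp [ 0.5123 -0.1485  0.1694] lane [-0.0073 -0.345 ] F [ 0.73 -0.09 -0.27] Flane [ 0.73 -0.03] g 0.85 zang 88.01
```

View pics/scene2.png

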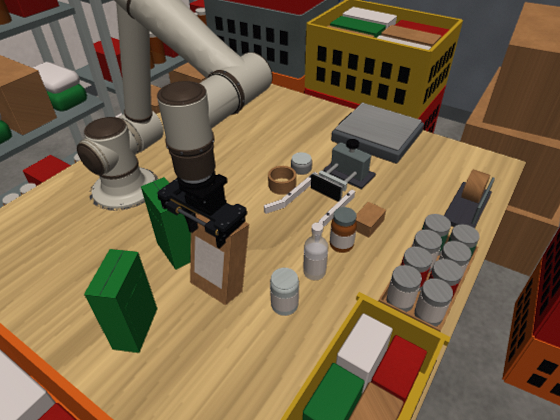

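The carton is tilting towards the jig, with its base still near scene (215,295). I keep pushing.

Call:
play_rows --plan '[[[0,0,0.6,0,0,0],[0,0,1.2,0,0,0],[0,0,1.8,0,0,0],[0,0,2.4,0,0,0],[0,0,2.6,0,0,0]]]'

```text
time_s: 3.92
tcp_pos: [0.5133, -0.1227, 0.1696]
ee_rot: [[0.0, -0.999, 0.035], [0.0, 0.035, 0.999], [-1.0, -0.0, 0.0]]
wrist_force: [0.8, 0.4, -0.2]
gripper_width: 0.85
```

```bash
python3 - <<'E'
from h import *
st()
for n in('scene','top'):
    p,d=r.capture(n); cv2.imwrite(f'pics/{n}3.png',p)
E
```

```text
t 3.92 tcp [ 0.5133 -0.1227  0.1696] lane [-0.0085 -0.3192] F [ 0.82  0.42 -0.19] Flane [0.78 0.49] g 0.85 zang 88.02
```

View pics/scene3.png

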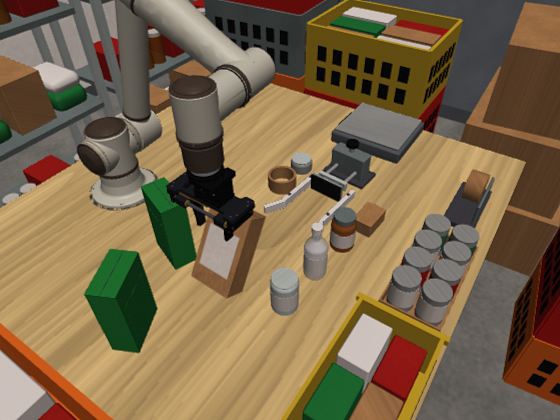

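The carton is leaning well past 0.3 rad and seems to be falling. I push slightly further and then hold.

Call:
play_rows --plan '[[[0,0,0.5,0,0,0],[0,0,1,0,0,0],[0,0,1,0,0,0],[0,0,1,0,0,0],[0,0,1,0,0,0]]]'

```text
time_s: 4.65
tcp_pos: [0.5136, -0.1132, 0.1695]
ee_rot: [[-0.0, -0.999, 0.035], [0.0, 0.035, 0.999], [-1.0, 0.0, 0.0]]
wrist_force: [0.3, -0.6, 0.6]
gripper_width: 0.848
```

```bash
python3 - <<'E'
from h import *
st()
for n in('scene','top'):
    p,d=r.capture(n); cv2.imwrite(f'pics/{n}4.png',p); np.save(f'{n}4.npy',d)
E
```

```text
t 4.65 tcp [ 0.5136 -0.1132  0.1695] lane [-0.0091 -0.3098] F [ 0.31 -0.57  0.59] Flane [ 0.36 -0.54] g 0.85 zang 87.98
```

View pics/scene4.png

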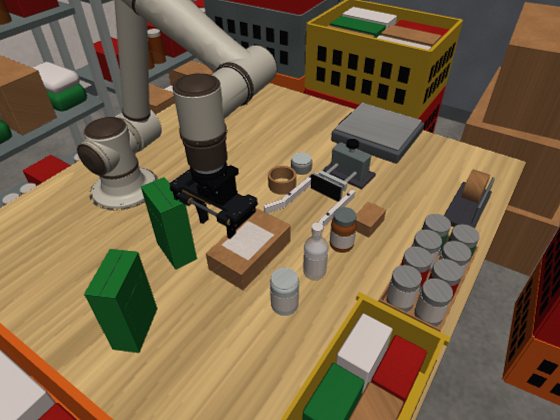

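View pics/top4.png

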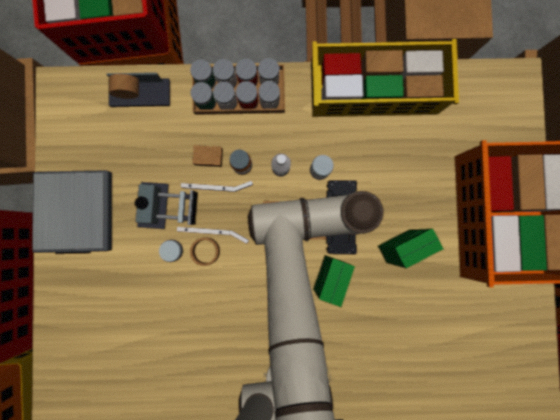

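The carton now lies flat at scene (250,245), lid end towards the jig. In the top view the arm hides it, so I measure it from the scene depth.

```bash
cat >> h.py <<'E'
def carton(fn):
    d=np.load(fn) if isinstance(fn,str) else fn
    C=cloud('scene',d)
    ok=(d>0)&(abs(C[...,2]-.065)<.006)
    q=(C[...,:2]-o); X=q@lx; Y=q@lu
    ok&=(abs(X)<.085)&(Y>-.40)&(Y<.112)
    n,l,s,c=cv2.connectedComponentsWithStats(ok.astype(np.uint8)); i=1+np.argmax(s[1:,4])
    P=np.stack([X[l==i],Y[l==i]],1); rr=cv2.minAreaRect(P.astype(np.float32))
    print('carton lane',s[i,4],rr,np.round(cv2.boxPoints(rr),4).tolist(),'z',C[l==i][:,2].mean()); return P
E
python3 - <<'E'
from h import *
carton('scene4.npy')
E
```

```text
carton lane 2611 ((-0.015818674117326736, -0.20440348982810974), (0.12196056544780731, 0.21319273114204407), 2.5134711265563965) [[-0.08139999955892563, -0.1005999967455864], [-0.07209999859333038, -0.31360000371932983], [0.049800001084804535, -0.30820000171661377], [0.04039999842643738, -0.09520000219345093]] z 0.06439006883837271
```

The carton is at lane (-16, -204) mm, turned 2.5° off the lane. I'll square and centre it with a two-finger sideways push before sliding it in.

```bash
cat >> h.py <<'E'
LA=np.degrees(np.arctan2(lu[1],lu[0]))
def lw(x,y,z): 
    p=o+lx*x+lu*y; return (p[0],p[1],z)
E
python3 - <<'E'
from h import *
st(); print(r.sense()['joints'],LA); row(lw(-.112,-.183,.26),LA-90)
E
```

```text
t 4.75 tcp [ 0.5136 -0.1132  0.1695] lane [-0.009  -0.3098] F [-0.64  0.33  0.08] Flane [-0.66  0.28] g 0.85 zang 87.98
[ 5.25460383e+00  1.38092639e+01 -1.59209741e+01  1.65006511e-03
 -6.02717115e+01 -7.27263923e+00] 84.99583204737704
row [-9.05  9.62 13.2 ] [ 9.299 -0.     0.   ]
```

Call:
play_rows --plan '[[[-4.5,0,0,0.8,0,0],[-9,0,0,1.7,0,0],[-9,2,3,2.7,0,0],[-9,4,6,3.7,0,0],[-9,6,9,4.7,0,0]]]'

```text
time_s: 5.38
tcp_pos: [0.4562, -0.0205, 0.2596]
ee_rot: [[0.0, -0.651, 0.759], [0.0, 0.759, 0.651], [-1.0, -0.0, 0.0]]
wrist_force: [-0.4, -0.4, 0.0]
gripper_width: 0.847
```

```bash
python3 - <<'E'
from h import *
st(); row(lw(-.112,-.183,.26),LA-90)
E
```

```text
t 5.38 tcp [ 0.4562 -0.0205  0.2596] lane [-0.0744 -0.2224] F [-0.41 -0.36  0.  ] Flane [-0.37 -0.4 ] g 0.85 zang 40.62
row [-0.04  5.45  0.18] [ 4.562e+00  2.000e-03 -0.000e+00]
```

Call:
play_rows --plan '[[[0,1.4,0,1,0,0],[0,2.7,0,2,0,0],[0,4.1,0.1,3,0,0],[0,5.4,0.2,4,0,0],[0,5.4,0.2,4.6,0,0]]]'

```text
time_s: 6.0
tcp_pos: [0.4224, 0.0214, 0.2598]
ee_rot: [[0.0, 0.09, 0.996], [0.0, 0.996, -0.09], [-1.0, 0.0, 0.0]]
wrist_force: [-0.3, -0.5, 0.7]
gripper_width: 0.85
```

```bash
python3 - <<'E'
from h import *
st(); row(lw(-.112,-.183,.03),LA-90)
for n in('scene','top'):
    p,d=r.capture(n); cv2.imwrite(f'pics/{n}5.png',p); np.save(f'{n}5.npy',d)
carton('scene5.npy')
E
```

```text
t 6.00 tcp [0.4224 0.0214 0.2598] lane [-0.1116 -0.1837] F [-0.32 -0.47  0.74] Flane [-0.27 -0.49] g 0.85 zang -5.17
row [22.98  0.06 -0.05] [-0.016  0.002 -0.002]
carton lane 2736 ((-0.015885718166828156, -0.20496788620948792), (0.12228070199489594, 0.2128840684890747), 2.883815050125122) [[-0.08229999989271164, -0.10170000046491623], [-0.07159999758005142, -0.31439998745918274], [0.05050000175833702, -0.30820000171661377], [0.039799999445676804, -0.09560000151395798]] z 0.06448454642712817
```

View pics/top5.png

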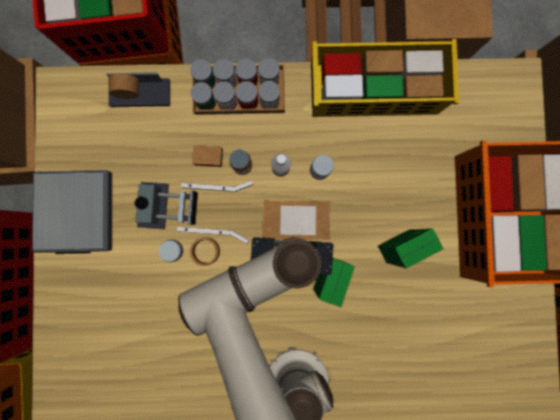

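View pics/scene5.png

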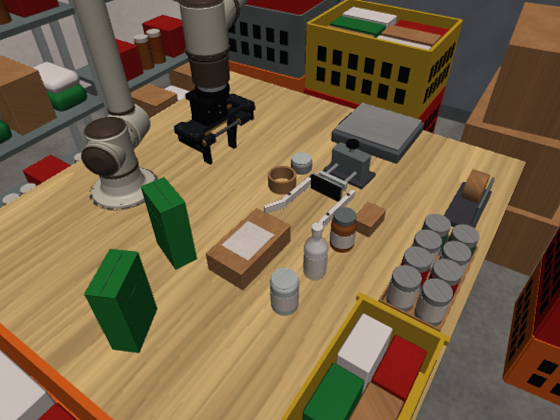

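The tool is at the carton's left side, at top (290,258). The gripper's body should clear the green carton by about 30 mm, so I descend.

Call:
play_rows --plan '[[[4.5,0.3,0,0,0,0],[9,0.4,0,0,0,0],[13.5,0.4,0,0,0,0],[18,0.4,0,0,0,0],[22.2,0.4,0,0,0,0]]]'

```text
time_s: 6.72
tcp_pos: [0.4235, 0.0248, 0.0364]
ee_rot: [[0.001, 0.085, 0.996], [0.0, 0.996, -0.085], [-1.0, 0.0, 0.001]]
wrist_force: [-0.4, -0.2, 0.9]
gripper_width: 0.85
```

```bash
python3 - <<'E'
from h import *
st(); row(lw(-.112,-.179,.03),LA-90)
E
```

```text
t 6.72 tcp [0.4235 0.0248 0.0364] lane [-0.1109 -0.1802] F [-0.41 -0.17  0.91] Flane [-0.39 -0.2 ] g 0.85 zang -4.90
row [ 0.64  0.12 -0.11] [ 0.01   0.004 -0.001]
```

Call:
play_rows --plan '[[[0,0,0.7,0,0,0],[0,0,1.4,0,0,0],[0,0,2,0,0,0],[0,0,2.6,0,0,0],[0,0,3.1,0,0,0]]]'

```text
time_s: 7.35
tcp_pos: [0.4542, 0.0222, 0.0381]
ee_rot: [[-0.0, 0.088, 0.996], [0.0, 0.996, -0.088], [-1.0, 0.0, -0.0]]
wrist_force: [-3.0, 1.9, 3.1]
gripper_width: 0.85
```

```bash
python3 - <<'E'
from h import *
st()
p,d=r.capture('scene'); cv2.imwrite(f'pics/scene6.png',p); np.save('scene6.npy',d)
carton(d)
E
```

```text
t 7.35 tcp [0.4542 0.0222 0.0381] lane [-0.0801 -0.1801] F [-3.01  1.85  3.06] Flane [-3.16  1.58] g 0.85 zang -5.02
carton lane 2810 ((-0.015519559383392334, -0.20692402124404907), (0.13716845214366913, 0.21388858556747437), 0.06983359158039093) [[-0.08420000225305557, -0.10010000318288803], [-0.08399999886751175, -0.3140000104904175], [0.053199999034404755, -0.31380000710487366], [0.05290000140666962, -0.09989999979734421]] z 0.06446117722796602
```

View pics/scene6.png

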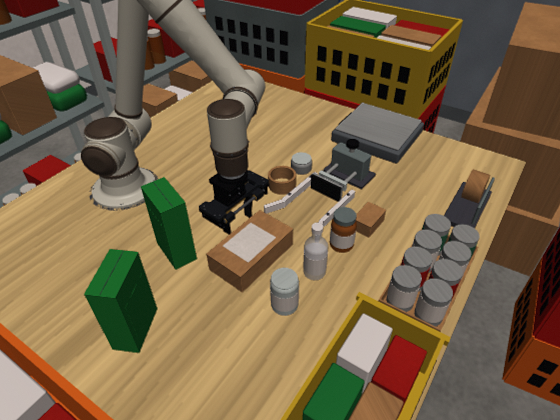

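Call:
play_rows --plan '[[[0,0,0.3,0,0,0],[0,0,0.6,0,0,0],[0,0,0.7,0,0,0],[0,0,0.7,0,0,0]]]'

```text
time_s: 7.9
tcp_pos: [0.4609, 0.0214, 0.0374]
ee_rot: [[-0.001, 0.088, 0.996], [-0.0, 0.996, -0.088], [-1.0, -0.0, -0.001]]
wrist_force: [-4.4, -1.5, 1.9]
gripper_width: 0.853
```

```bash
python3 - <<'E'
from h import *
st()
p,d=r.capture('scene'); cv2.imwrite(f'pics/scene7.png',p); np.save('scene7.npy',d)
P=carton(d)
for y in np.arange(-.30,-.1,.02):
    q=P[abs(P[:,1]-y)<.01]; print(round(y,3),np.round([q[:,0].min(),q[:,0].max()],4))
E
```

```text
t 7.90 tcp [0.4609 0.0214 0.0374] lane [-0.0733 -0.1803] F [-4.41 -1.55  1.89] Flane [-4.26 -1.93] g 0.85 zang -5.03
carton lane 2827 ((-0.01088954508304596, -0.20767128467559814), (0.14194627106189728, 0.21372230350971222), 0.6212747097015381) [[-0.08299999684095383, -0.10159999877214432], [-0.08070000261068344, -0.31529998779296875], [0.06120000034570694, -0.31380000710487366], [0.05889999866485596, -0.10000000149011612]] z 0.0643966924087921
-0.3 [-0.0626  0.059 ]
-0.28 [-0.0615  0.059 ]
-0.26 [-0.0634  0.0603]
-0.24 [-0.0618  0.0597]
-0.22 [-0.0798  0.0585]
-0.2 [-0.0646  0.06  ]
-0.18 [-0.0609  0.059 ]
-0.16 [-0.0627  0.0595]
-0.14 [-0.0826  0.0593]
-0.12 [-0.0608  0.0577]
```

The carton is square and centred to within about 1.5 mm. Next I back off, rise, and go round behind it.

Call:
play_rows --plan '[[[0,0,-1.2,0,0,0],[0,0,-2.5,0,0,0],[-5,0,-2.8,0,0,0],[-10,0,-2.8,0,0,0],[-15.5,0,-2.8,0,0,0]]]'

```text
time_s: 8.57
tcp_pos: [0.4325, 0.0243, 0.1941]
ee_rot: [[0.001, 0.086, 0.996], [0.0, 0.996, -0.086], [-1.0, 0.001, 0.001]]
wrist_force: [0.8, 1.5, -0.0]
gripper_width: 0.852
```

```bash
python3 - <<'E'
from h import *
st(); row(lw(-.001,-.345,.26),LA)
E
```

```text
t 8.57 tcp [0.4325 0.0243 0.1941] lane [-0.1018 -0.1799] F [ 0.82  1.5  -0.01] Flane [0.68 1.56] g 0.85 zang -4.96
row [ -6.59 -16.51  10.08] [-8.996e+00  7.000e-03  2.000e-03]
```

Call:
play_rows --plan '[[[-5,0,1,-0.6,0,0],[-6.8,0,4,-1.6,0,0],[-6.8,-2,7,-2.6,0,0],[-6.8,-5.5,10,-3.6,0,0],[-6.8,-9,10,-4.6,0,0]]]'

```text
time_s: 9.2
tcp_pos: [0.5262, -0.0748, 0.2598]
ee_rot: [[0.001, -0.661, 0.751], [-0.0, 0.751, 0.661], [-1.0, -0.0, 0.0]]
wrist_force: [0.3, -0.3, 0.3]
gripper_width: 0.85
```

```bash
python3 - <<'E'
from h import *
st(); row(lw(-.001,-.345,.26),LA)
E
```

```text
t 9.20 tcp [ 0.5262 -0.0748  0.2598] lane [ 1.000e-04 -2.705e-01] F [ 0.35 -0.29  0.25] Flane [ 0.37 -0.26] g 0.85 zang 41.36
row [-0.02 -5.06 -5.47] [-4.364e+00  1.000e-03  3.000e-03]
```

Call:
play_rows --plan '[[[0,-1.3,-1.4,-0.9,0,0],[0,-2.6,-2.8,-1.8,0,0],[0,-3.9,-4.2,-2.7,0,0],[0,-5,-5.4,-3.6,0,0],[0,-5,-5.4,-4.4,0,0]]]'

```text
time_s: 9.82
tcp_pos: [0.5167, -0.1479, 0.2605]
ee_rot: [[0.001, -0.996, 0.084], [-0.0, 0.084, 0.996], [-1.0, -0.001, 0.0]]
wrist_force: [-0.2, -0.2, -0.3]
gripper_width: 0.851
```

```bash
python3 - <<'E'
from h import *
st(); row(lw(-.001,-.345,.025),LA)
p,d=r.capture('scene'); cv2.imwrite(f'pics/scene8.png',p); carton(d)
E
```

```text
t 9.82 tcp [ 0.5167 -0.1479  0.2605] lane [-0.003  -0.3441] F [-0.24 -0.18 -0.25] Flane [-0.22 -0.2 ] g 0.85 zang 85.20
row [23.55 -0.17 -0.09] [0.021 0.    0.007]
carton lane 2812 ((-0.001628916710615158, -0.20790188014507294), (0.12306706607341766, 0.21334777772426605), 0.25668197870254517) [[-0.06360000371932983, -0.1014999970793724], [-0.06270000338554382, -0.3149000108242035], [0.06040000170469284, -0.314300000667572], [0.05939999967813492, -0.10100000351667404]] z 0.06448247293729575
```

View pics/scene8.png

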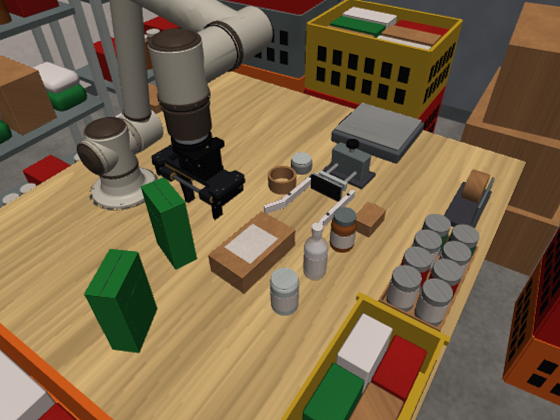

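The carton lies straight in line with the lane at scene (252,248), and the gripper is behind it. I descend.

Call:
play_rows --plan '[[[5,-0.2,-0.4,0,0,0],[10,-0.2,-0.6,0,0,0],[15,-0.2,-0.6,0,0,0],[20,-0.2,-0.6,0,0,0],[23.4,-0.2,-0.6,0,0,0]]]'

```text
time_s: 10.5
tcp_pos: [0.5174, -0.153, 0.0246]
ee_rot: [[-0.001, -0.996, 0.089], [0.0, 0.089, 0.996], [-1.0, 0.001, -0.0]]
wrist_force: [0.2, 0.4, 0.4]
gripper_width: 0.849
```

```bash
python3 - <<'E'
from h import *
st(); row(lw(-.001,-.345,.025),LA)
E
```

```text
t 10.50 tcp [ 0.5174 -0.153   0.0246] lane [-0.0019 -0.3491] F [0.18 0.43 0.43] Flane [0.14 0.44] g 0.85 zang 84.91
row [-0.04 -0.08  0.41] [-0.009 -0.    -0.008]
```

Call:
play_rows --plan '[[[0,0,1.5,0,0,0],[0,0,3,0,0,0],[0,0,4.2,0,0,0],[0,0,5.4,0,0,0],[0,0,6.4,0,0,0]]]'

```text
time_s: 11.12
tcp_pos: [0.525, -0.0893, 0.0279]
ee_rot: [[0.002, -0.996, 0.087], [-0.0, 0.087, 0.996], [-1.0, -0.002, -0.0]]
wrist_force: [-0.8, -4.2, 2.9]
gripper_width: 0.852
```

```bash
python3 - <<'E'
from h import *
st()
p,d=r.capture('scene'); carton(d)
E
```

```text
t 11.12 tcp [ 0.525  -0.0893  0.0279] lane [ 2.00e-04 -2.85e-01] F [-0.82 -4.2   2.93] Flane [-0.45 -4.26] g 0.85 zang 85.03
carton lane 1439 ((-0.0012983866035938263, -0.1691439151763916), (0.12414472550153732, 0.21253299713134766), 0.6909116506576538) [[-0.06459999829530716, -0.06360000371932983], [-0.06210000067949295, -0.27619999647140503], [0.06210000067949295, -0.27469998598098755], [0.05950000137090683, -0.06210000067949295]] z 0.06435964211452237
```

Call:
play_rows --plan '[[[0,0.05,1.2,0,0,0],[0,0.1,2.4,0,0,0],[0,0.1,3.6,0,0,0],[0,0.1,4.8,0,0,0],[0,0.1,6,0,0,0]]]'

```text
time_s: 11.8
tcp_pos: [0.5282, -0.0292, 0.0265]
ee_rot: [[-0.001, -0.996, 0.087], [-0.0, 0.087, 0.996], [-1.0, 0.001, -0.0]]
wrist_force: [-0.0, -3.3, 2.3]
gripper_width: 0.856
```

```bash
python3 - <<'E'
from h import *
st()
p,d=r.capture('scene'); carton(d);cv2.imwrite('pics/scene9.png',p)
E
```

```text
t 11.80 tcp [ 0.5282 -0.0292  0.0265] lane [-0.0019 -0.2249] F [-0.04 -3.32  2.33] Flane [ 0.25 -3.31] g 0.86 zang 84.99
carton lane 1231 ((-0.0034894123673439026, -0.10970383137464523), (0.12244126945734024, 0.21307285130023956), 0.43630826473236084) [[-0.06549999862909317, -0.003599999938160181], [-0.06390000134706497, -0.2167000025510788], [0.05849999934434891, -0.21580000221729279], [0.05689999833703041, -0.0027000000700354576]] z 0.06426492782654326
```

View pics/scene9.png

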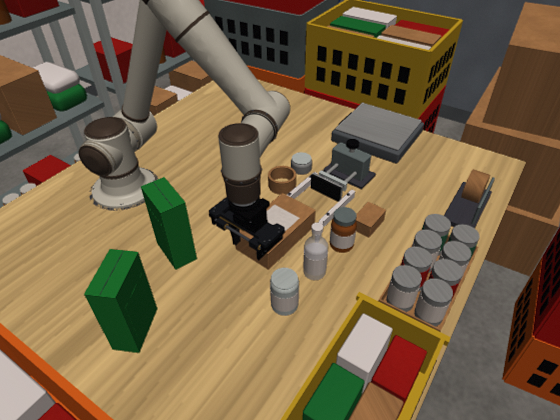

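Call:
play_rows --plan '[[[0,-0.1,0.8,0,0,0],[0,-0.2,1.6,0,0,0],[0,-0.2,2.4,0,0,0],[0,-0.2,3.2,0,0,0],[0,-0.2,4,0,0,0]]]'

```text
time_s: 12.48
tcp_pos: [0.5337, 0.0102, 0.0264]
ee_rot: [[-0.0, -0.996, 0.087], [0.0, 0.087, 0.996], [-1.0, 0.0, 0.0]]
wrist_force: [0.7, -3.0, -0.6]
gripper_width: 0.852
```

```bash
python3 - <<'E'
from h import *
st()
p,d=r.capture('scene'); carton(d)
E
```

```text
t 12.47 tcp [0.5337 0.0102 0.0264] lane [ 1.000e-04 -1.851e-01] F [ 0.66 -2.99 -0.58] Flane [ 0.92 -2.92] g 0.85 zang 84.98
carton lane 1109 ((-0.0016232356429100037, -0.06865641474723816), (0.210783913731575, 0.12381510436534882), 89.64710998535156) [[-0.06419999897480011, -0.1737000048160553], [0.05959999933838844, -0.17440000176429749], [0.0608999989926815, 0.036400001496076584], [-0.06289999932050705, 0.03709999844431877]] z 0.06418879824227096
```

Call:
play_rows --plan '[[[0,0,0.6,0,0,0],[0,0,1.2,0,0,0],[0,0,1.8,0,0,0],[0,0,2.3,0,0,0],[0,0,2.8,0,0,0]]]'

```text
time_s: 13.15
tcp_pos: [0.5362, 0.0379, 0.0265]
ee_rot: [[-0.0, -0.996, 0.087], [-0.0, 0.087, 0.996], [-1.0, 0.0, -0.0]]
wrist_force: [1.5, -3.5, -0.5]
gripper_width: 0.852
```

```bash
python3 - <<'E'
from h import *
st()
for n in('scene','top'):
    p,d=r.capture(n); cv2.imwrite(f'pics/{n}10.png',p)
    if n=='scene': carton(d)
    cv2.imwrite(f'pics/c{n}10.png',cv2.resize(p[130:280,240:400] if n=='scene' else p[150:270,120:340],None,fx=3.5,fy=3.5,interpolation=cv2.INTER_CUBIC))
E
```

```text
t 13.15 tcp [0.5362 0.0379 0.0265] lane [ 0.0003 -0.1573] F [ 1.47 -3.51 -0.47] Flane [ 1.77 -3.36] g 0.85 zang 84.99
carton lane 1022 ((-0.0008365549147129059, -0.04106424003839493), (0.2109203189611435, 0.12181803584098816), 89.80012512207031) [[-0.06210000067949295, -0.14630000293254852], [0.059700001031160355, -0.14669999480247498], [0.06040000170469284, 0.06419999897480011], [-0.061400000005960464, 0.06459999829530716]] z 0.06426448646896965
```

View pics/cscene10.png

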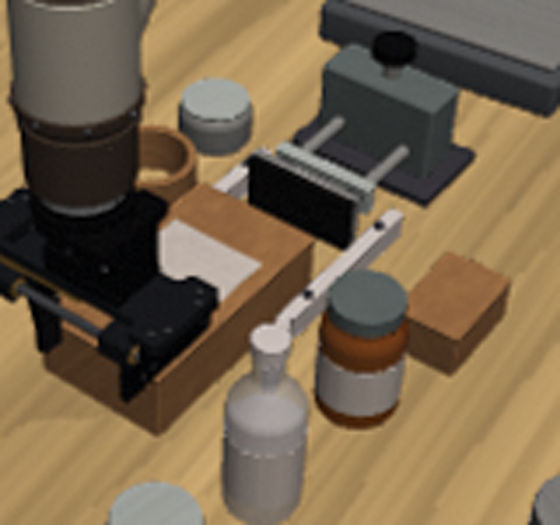

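View pics/ctop10.png

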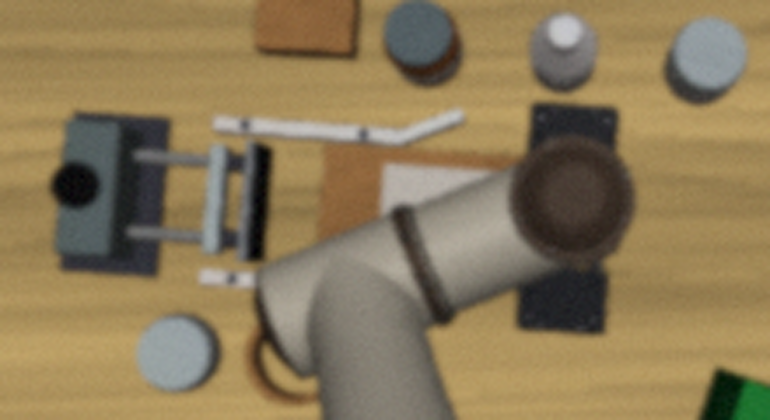

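The carton is in the lane, and the plate face at crop (270,200) is about 43 mm from the lid edge at (320,200). I move 28 mm, then go in small steps.

Call:
play_rows --plan '[[[0,0,0.6,0,0,0],[0,0,1.2,0,0,0],[0,0,1.8,0,0,0],[0,0,2.3,0,0,0],[0,0,2.8,0,0,0]]]'

```text
time_s: 13.88
tcp_pos: [0.5388, 0.0658, 0.0266]
ee_rot: [[0.0, -0.996, 0.087], [-0.0, 0.087, 0.996], [-1.0, -0.0, -0.0]]
wrist_force: [-0.1, -3.5, -0.9]
gripper_width: 0.845
```

Call:
play_rows --plan '[[[0,0,0.2,0,0,0],[0,0,0.4,0,0,0],[0,0,0.6,0,0,0],[0,0,0.7,0,0,0],[0,0,0.7,0,0,0]]]'

```text
time_s: 14.5
tcp_pos: [0.5394, 0.0725, 0.0266]
ee_rot: [[0.0, -0.996, 0.087], [0.0, 0.087, 0.996], [-1.0, -0.0, 0.0]]
wrist_force: [1.4, -3.8, -0.2]
gripper_width: 0.85
```

```bash
python3 - <<'E'
from h import *
st()
for n in('scene','top'):
    p,d=r.capture(n); cv2.imwrite(f'pics/{n}11.png',p)
    if n=='scene': carton(d)
    cv2.imwrite(f'pics/c{n}11.png',cv2.resize(p[130:280,240:400] if n=='scene' else p[150:270,120:340],None,fx=3.5,fy=3.5,interpolation=cv2.INTER_CUBIC))
E
```

```text
t 14.50 tcp [0.5394 0.0725 0.0266] lane [ 0.0004 -0.1225] F [ 1.35 -3.85 -0.17] Flane [ 1.68 -3.71] g 0.85 zang 84.99
carton lane 941 ((-0.0010774433612823486, -0.006432101130485535), (0.21190913021564484, 0.12249192595481873), 89.5374755859375) [[-0.06319999694824219, -0.11190000176429749], [0.059300001710653305, -0.11289999634027481], [0.061000000685453415, 0.0989999994635582], [-0.061500001698732376, 0.10000000149011612]] z 0.06408615457067905
```

View pics/ctop11.png

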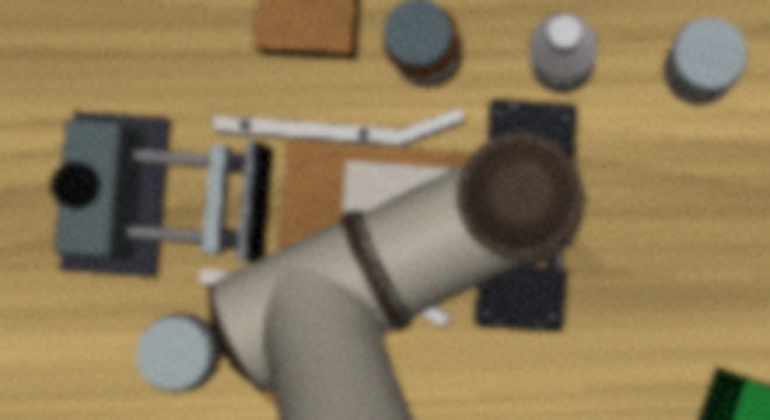

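About 8–10 mm remains between the lid edge at crop (282,190) and the plate at (270,190). From here I feel forward slowly.

Call:
play_rows --plan '[[[0,0,0.1,0,0,0],[0,0,0.2,0,0,0],[0,0,0.3,0,0,0],[0,0,0.4,0,0,0],[0,0,0.5,0,0,0]]]'

```text
time_s: 15.22
tcp_pos: [0.5398, 0.0774, 0.0266]
ee_rot: [[0.0, -0.996, 0.087], [-0.0, 0.087, 0.996], [-1.0, -0.0, 0.0]]
wrist_force: [1.0, -3.1, -0.5]
gripper_width: 0.851
```

Call:
play_rows --plan '[[[0,0,0.1,0,0,0],[0,0,0.2,0,0,0],[0,0,0.2,0,0,0]]]'

```text
time_s: 15.6
tcp_pos: [0.54, 0.0796, 0.0266]
ee_rot: [[0.0, -0.996, 0.087], [0.0, 0.087, 0.996], [-1.0, -0.0, 0.0]]
wrist_force: [0.9, -3.3, 0.6]
gripper_width: 0.855
```

Call:
play_rows --plan '[[[0,0,0.1,0,0,0],[0,0,0.2,0,0,0],[0,0,0.2,0,0,0]]]'

```text
time_s: 15.98
tcp_pos: [0.5402, 0.0815, 0.0266]
ee_rot: [[0.0, -0.996, 0.087], [0.0, 0.087, 0.996], [-1.0, -0.0, 0.0]]
wrist_force: [1.7, -3.4, 0.7]
gripper_width: 0.849
```

Call:
play_rows --plan '[[[0,0,0.1,0,0,0],[0,0,0.2,0,0,0],[0,0,0.2,0,0,0]]]'

```text
time_s: 16.35
tcp_pos: [0.5403, 0.0835, 0.0266]
ee_rot: [[0.0, -0.996, 0.087], [0.0, 0.087, 0.996], [-1.0, -0.0, 0.0]]
wrist_force: [1.6, -3.9, 0.7]
gripper_width: 0.851
```

Call:
play_rows --plan '[[[0,0,0.1,0,0,0],[0,0,0.2,0,0,0],[0,0,0.2,0,0,0]]]'

```text
time_s: 16.73
tcp_pos: [0.5405, 0.0855, 0.0266]
ee_rot: [[0.0, -0.996, 0.087], [0.0, 0.087, 0.996], [-1.0, -0.0, 0.0]]
wrist_force: [1.5, -1.9, 0.1]
gripper_width: 0.85
```

Call:
play_rows --plan '[[[0,0,0.1,0,0,0],[0,0,0.2,0,0,0],[0,0,0.2,0,0,0]]]'

```text
time_s: 17.1
tcp_pos: [0.5406, 0.0875, 0.0265]
ee_rot: [[0.0, -0.996, 0.087], [0.0, 0.087, 0.996], [-1.0, -0.0, 0.0]]
wrist_force: [1.5, -3.0, 0.1]
gripper_width: 0.854
```

Call:
play_rows --plan '[[[0,0,0.1,0,0,0],[0,0,0.2,0,0,0],[0,0,0.2,0,0,0]]]'

```text
time_s: 17.48
tcp_pos: [0.5408, 0.0895, 0.0266]
ee_rot: [[0.0, -0.996, 0.087], [0.0, 0.087, 0.996], [-1.0, -0.0, 0.0]]
wrist_force: [1.5, -3.7, 0.4]
gripper_width: 0.85
```

```bash
python3 - <<'E'
from h import *
st()
for n in('scene','top'):
    p,d=r.capture(n); cv2.imwrite(f'pics/{n}12.png',p)
    if n=='scene': carton(d)
    cv2.imwrite(f'pics/c{n}12.png',cv2.resize(p[160:230,260:380] if n=='scene' else p[170:240,130:240],None,fx=6,fy=6,interpolation=cv2.INTER_CUBIC))
E
```

```text
t 17.48 tcp [0.5408 0.0895 0.0266] lane [ 0.0004 -0.1055] F [ 1.47 -3.72  0.42] Flane [ 1.79 -3.57] g 0.85 zang 85.00
carton lane 868 ((0.0007630512118339539, 0.007935881614685059), (0.12224326282739639, 0.2069118320941925), 0.4610721468925476) [[-0.06120000034570694, 0.11089999973773956], [-0.05950000137090683, -0.09600000083446503], [0.06270000338554382, -0.0949999988079071], [0.06109999865293503, 0.11190000176429749]] z 0.06407471780585171
```

View pics/ctop12.png

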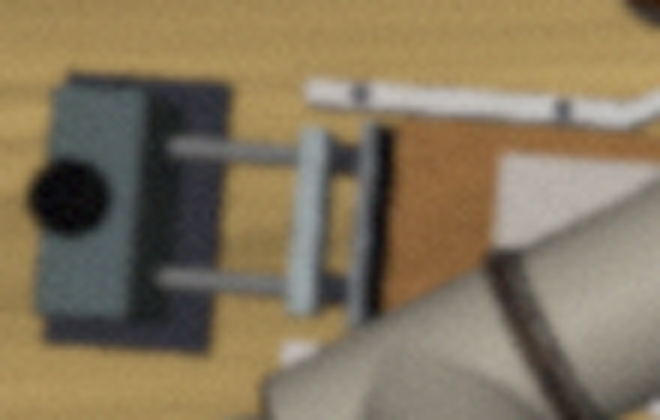

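View pics/cscene12.png

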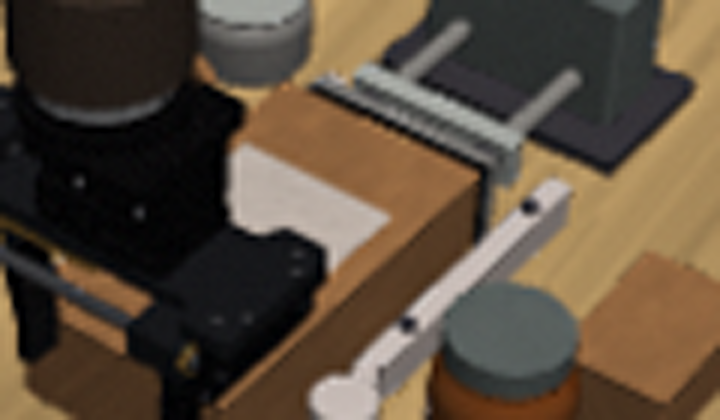

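The lid looks almost at the plate (top crop (390,200)). The force is still only about 3.5 N of sliding friction, so I go on in small steps.

Call:
play_rows --plan '[[[0,0,0.1,0,0,0],[0,0,0.1,0,0,0]]]'

```text
time_s: 17.82
tcp_pos: [0.5409, 0.0904, 0.0266]
ee_rot: [[0.0, -0.996, 0.087], [0.0, 0.087, 0.996], [-1.0, -0.0, 0.0]]
wrist_force: [2.0, -2.9, 0.9]
gripper_width: 0.851
```

Call:
play_rows --plan '[[[0,0,0.1,0,0,0],[0,0,0.1,0,0,0]]]'

```text
time_s: 18.08
tcp_pos: [0.541, 0.0914, 0.0266]
ee_rot: [[0.0, -0.996, 0.087], [0.0, 0.087, 0.996], [-1.0, -0.0, 0.0]]
wrist_force: [2.1, -2.9, 0.7]
gripper_width: 0.853
```

Call:
play_rows --plan '[[[0,0,0.1,0,0,0],[0,0,0.1,0,0,0]]]'

```text
time_s: 18.32
tcp_pos: [0.5411, 0.0924, 0.0266]
ee_rot: [[0.0, -0.996, 0.087], [0.0, 0.087, 0.996], [-1.0, -0.0, 0.0]]
wrist_force: [1.4, -3.5, -0.1]
gripper_width: 0.848
```

Call:
play_rows --plan '[[[0,0,0.1,0,0,0],[0,0,0.1,0,0,0]]]'

```text
time_s: 18.58
tcp_pos: [0.5412, 0.0935, 0.0266]
ee_rot: [[0.0, -0.996, 0.087], [0.0, 0.087, 0.996], [-1.0, -0.0, 0.0]]
wrist_force: [0.3, -3.5, 0.7]
gripper_width: 0.853
```

Call:
play_rows --plan '[[[0,0,0.1,0,0,0],[0,0,0.1,0,0,0]]]'

```text
time_s: 18.82
tcp_pos: [0.5413, 0.0944, 0.0266]
ee_rot: [[0.0, -0.996, 0.087], [0.0, 0.087, 0.996], [-1.0, -0.0, 0.0]]
wrist_force: [2.4, -3.3, 0.6]
gripper_width: 0.851
```

Call:
play_rows --plan '[[[0,0,0.1,0,0,0],[0,0,0.1,0,0,0]]]'

```text
time_s: 19.08
tcp_pos: [0.5413, 0.0953, 0.0266]
ee_rot: [[-0.0, -0.996, 0.087], [-0.0, 0.087, 0.996], [-1.0, -0.0, -0.0]]
wrist_force: [2.0, -4.9, 0.7]
gripper_width: 0.851
```

Call:
play_rows --plan '[[[0,0,0.1,0,0,0],[0,0,0.1,0,0,0]]]'

```text
time_s: 19.32
tcp_pos: [0.5414, 0.0958, 0.0266]
ee_rot: [[-0.0, -0.996, 0.088], [-0.001, 0.088, 0.996], [-1.0, 0.0, -0.001]]
wrist_force: [1.8, -5.7, 1.0]
gripper_width: 0.851
```

Call:
play_rows --plan '[[[0,0,0.1,0,0,0],[0,0,0.1,0,0,0]]]'

```text
time_s: 19.58
tcp_pos: [0.5414, 0.0963, 0.0266]
ee_rot: [[-0.001, -0.996, 0.088], [-0.001, 0.088, 0.996], [-1.0, 0.0, -0.001]]
wrist_force: [3.6, -8.2, 1.7]
gripper_width: 0.851
```

Contact is found at TCP y ≈ 0.095, and the force now rises about 2 N per commanded mm. The wrist target is about 16.5 N: 13 N on the plate plus about 3.4 N of friction.

Call:
play_rows --plan '[[[0,0,0.1,0,0,0],[0,0,0.2,0,0,0],[0,0,0.2,0,0,0]]]'

```text
time_s: 19.95
tcp_pos: [0.5415, 0.0974, 0.0266]
ee_rot: [[-0.001, -0.996, 0.089], [-0.002, 0.089, 0.996], [-1.0, 0.001, -0.002]]
wrist_force: [3.4, -10.8, 1.2]
gripper_width: 0.852
```

Call:
play_rows --plan '[[[0,0,0.1,0,0,0],[0,0,0.1,0,0,0]]]'

```text
time_s: 20.2
tcp_pos: [0.5415, 0.0979, 0.0266]
ee_rot: [[-0.001, -0.996, 0.089], [-0.003, 0.089, 0.996], [-1.0, 0.001, -0.003]]
wrist_force: [4.3, -12.6, 1.8]
gripper_width: 0.854
```

Call:
play_rows --plan '[[[0,0,0.1,0,0,0],[0,0,0.15,0,0,0],[0,0,0.15,0,0,0]]]'

```text
time_s: 20.58
tcp_pos: [0.5415, 0.0985, 0.0266]
ee_rot: [[-0.002, -0.996, 0.09], [-0.004, 0.09, 0.996], [-1.0, 0.002, -0.004]]
wrist_force: [5.0, -15.0, 2.2]
gripper_width: 0.852
```

```bash
python3 - <<'E'
from h import *
st()
E
```

```text
t 20.57 tcp [0.5415 0.0985 0.0266] lane [ 0.0003 -0.0965] F [  4.99 -14.97   2.18] Flane [  6.28 -14.48] g 0.85 zang 84.86
```

The plate force is about 11–14 N by both the force reading and the displacement. I hold for more than two seconds.

Call:
play_rows --plan '[[[0,0,0,0,0,0],[0,0,0,0,0,0],[0,0,0,0,0,0],[0,0,0,0,0,0],[0,0,0,0,0,0]]]'

```text
time_s: 21.2
tcp_pos: [0.5415, 0.0985, 0.0266]
ee_rot: [[-0.002, -0.996, 0.09], [-0.004, 0.09, 0.996], [-1.0, 0.002, -0.004]]
wrist_force: [4.9, -16.3, 2.1]
gripper_width: 0.852
```

Call:
play_rows --plan '[[[0,0,0,0,0,0],[0,0,0,0,0,0],[0,0,0,0,0,0],[0,0,0,0,0,0],[0,0,0,0,0,0]]]'

```text
time_s: 21.82
tcp_pos: [0.5416, 0.0985, 0.0267]
ee_rot: [[-0.002, -0.996, 0.09], [-0.004, 0.09, 0.996], [-1.0, 0.002, -0.004]]
wrist_force: [4.8, -15.1, 1.8]
gripper_width: 0.856
```

Call:
play_rows --plan '[[[0,0,0,0,0,0],[0,0,0,0,0,0],[0,0,0,0,0,0],[0,0,0,0,0,0],[0,0,0,0,0,0]]]'

```text
time_s: 22.45
tcp_pos: [0.5415, 0.0985, 0.0266]
ee_rot: [[-0.002, -0.996, 0.09], [-0.004, 0.09, 0.996], [-1.0, 0.002, -0.004]]
wrist_force: [4.5, -16.0, 3.0]
gripper_width: 0.85
```

Call:
play_rows --plan '[[[0,0,0,0,0,0],[0,0,0,0,0,0],[0,0,0,0,0,0],[0,0,0,0,0,0],[0,0,0,0,0,0]]]'

```text
time_s: 23.08
tcp_pos: [0.5415, 0.0985, 0.0266]
ee_rot: [[-0.002, -0.996, 0.09], [-0.004, 0.09, 0.996], [-1.0, 0.002, -0.004]]
wrist_force: [4.6, -15.6, 2.3]
gripper_width: 0.852
```

```bash
python3 - <<'E'
from h import *
st()
p,d=r.capture('scene'); carton(d)
E
```

```text
t 23.07 tcp [0.5415 0.0985 0.0266] lane [ 0.0003 -0.0965] F [  4.62 -15.55   2.28] Flane [  5.96 -15.09] g 0.85 zang 84.86
carton lane 784 ((0.0004802495241165161, 0.0014944225549697876), (0.12015612423419952, 0.2210940569639206), 0.228017196059227) [[-0.05999999865889549, 0.11180000007152557], [-0.05920000001788139, -0.10930000245571136], [0.061000000685453415, -0.1088000014424324], [0.060100000351667404, 0.11230000108480453]] z 0.06410878406072601
```

The force held steady at 15–16 N at the wrist for 2.5 s. I now ease off slowly and withdraw.

Call:
play_rows --plan '[[[0,0,-0.15,0,0,0],[0,0,-0.3,0,0,0],[0,0,-0.45,0,0,0],[0,0,-0.6,0,0,0],[0,0,-0.75,0,0,0]]]'

```text
time_s: 23.75
tcp_pos: [0.5407, 0.0949, 0.0263]
ee_rot: [[-0.001, -0.996, 0.087], [0.001, 0.087, 0.996], [-1.0, 0.001, 0.001]]
wrist_force: [-0.9, -0.3, -0.2]
gripper_width: 0.851
```

Call:
play_rows --plan '[[[0,0,-0.2,0,0,0],[0,0,-0.6,0,0,0],[0,0,-1.4,0,0,0],[0,0,-2.4,0,0,0],[0,0,-3.5,0,0,0]]]'

```text
time_s: 24.38
tcp_pos: [0.538, 0.0586, 0.0265]
ee_rot: [[-0.0, -0.996, 0.087], [-0.0, 0.087, 0.996], [-1.0, 0.0, -0.0]]
wrist_force: [-0.5, 0.3, 1.1]
gripper_width: 0.85
```

Call:
play_rows --plan '[[[-4,0,-0.5,0,0,0],[-9,0,-1,0,0,0],[-14,0,-2,0,0,0],[-19,0,-4,0,0,0],[-23,0,-8,0,0,0]]]'

```text
time_s: 25.0
tcp_pos: [0.5313, -0.0209, 0.259]
ee_rot: [[0.002, -0.996, 0.086], [0.001, 0.086, 0.996], [-1.0, -0.002, 0.001]]
wrist_force: [0.8, 0.2, -0.7]
gripper_width: 0.85
```

Call:
play_rows --plan '[[[0,0,-5,0,0,0],[0,0,-10,0,0,0],[0,0,-15,0,0,0],[0,0,-20,0,0,0],[0,0,-20,0,0,0]]]'

```text
time_s: 25.62
tcp_pos: [0.5125, -0.2227, 0.256]
ee_rot: [[-0.001, -0.996, 0.093], [0.0, 0.093, 0.996], [-1.0, 0.001, -0.0]]
wrist_force: [-0.6, 0.6, -0.6]
gripper_width: 0.85
```

```bash
python3 - <<'E'
from h import *
st()
for n in('scene','top'):
    p,d=r.capture(n); cv2.imwrite(f'pics/{n}13.png',p); np.save(f'{n}13.npy',d)
    if n=='scene': carton(d)
E
```

```text
t 25.62 tcp [ 0.5125 -0.2227  0.256 ] lane [-0.0007 -0.4189] F [-0.65  0.59 -0.62] Flane [-0.7   0.53] g 0.85 zang 84.68
carton lane 1977 ((-0.0013986825942993164, 0.010117292404174805), (0.12363745272159576, 0.20376765727996826), 0.19991207122802734) [[-0.06360000371932983, 0.11180000007152557], [-0.06289999932050705, -0.09200000017881393], [0.06080000102519989, -0.09160000085830688], [0.060100000351667404, 0.11219999939203262]] z 0.06421751206316581
```

View pics/scene13.png

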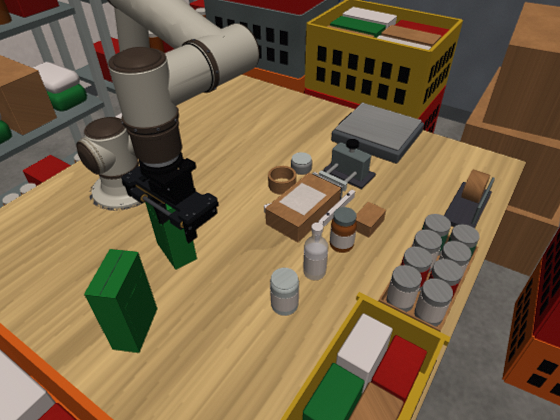

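View pics/top13.png

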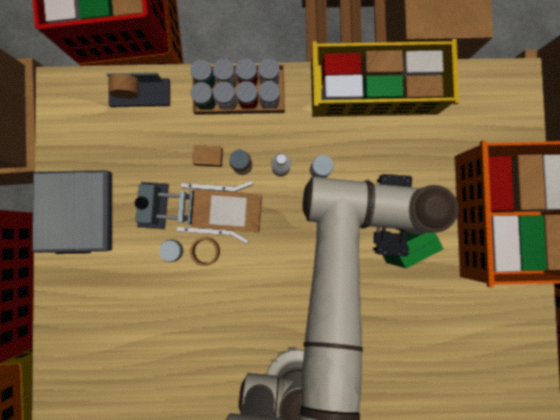

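The carton lies square in the lane against the plate, at top (225,211). The tool is clear at z = 0.256. I check the bystanders, then hand in.

```bash
python3 - <<'E'
from h import *
a=cv2.imread('pics/scene0.png');b=cv2.imread('pics/scene13.png');p=cv2.imread('pics/top0.png');q=cv2.imread('pics/top13.png')
def sh(A,B,box):
    y0,y1,x0,x1=box; f=lambda I:cv2.cvtColor(I,cv2.COLOR_BGR2GRAY)[y0:y1,x0:x1].astype(np.float32)
    s,c=cv2.phaseCorrelate(f(A),f(B)); return np.round(s,2),round(c,2),'meandiff',round(float(np.abs(f(A)-f(B)).mean()),1)
for nm,bx in dict(can=(150,182,308,337),bottle=(148,178,268,294),jar=(146,178,228,254),packet=(143,168,190,223),tape=(236,268,188,222),tin=(236,264,158,186),g2=(250,310,310,330)).items(): print(nm,sh(p,q,bx))
print('g1',sh(a,b,(245,355,85,160)),'g2',sh(a,b,(238,268,160,198)))
r.finish_job(); st()
E
```

```text
can (array([ 0.39, -0.54]), 0.83, 'meandiff', 7.3)
bottle (array([0.28, 0.14]), 1.04, 'meandiff', 3.1)
jar (array([ 0.4 , -0.03]), 1.09, 'meandiff', 2.8)
packet (array([0.1 , 0.34]), 0.99, 'meandiff', 3.0)
tape (array([-0.08, -0.07]), 0.93, 'meandiff', 3.1)
tin (array([0.  , 0.02]), 0.94, 'meandiff', 3.3)
g2 (array([-1.88, -7.31]), 0.13, 'meandiff', 53.6)
g1 (array([0.49, 0.04]), 1.0, 'meandiff', 4.8) g2 (array([0.49, 0.33]), 0.49, 'meandiff', 18.8)
the job is handed in; nothing more can be done
the job is handed in; nothing more can be done
```

The carton lies flat between the rails with its lid end at the spring plate. I pressed it there for about 2.5 s, then let go and handed the job in at about 26 s, with no verdict reported.

**How it went:** I tipped the carton over by pushing high on its back, without lifting it. It landed about 16 mm off the middle and 2.5° askew, so I pushed it sideways with both fingers to centre it. I then slid it along the lane, felt the plate at lane y ≈ 0.12 m, and eased off slowly afterwards.

**Press force:** the wrist read a steady 15–16 N. Sliding friction before contact was about 3.4 N, which leaves about 12 N on the plate. The spring travel of about 3.5 mm suggests about 14 N instead. Both are well inside 5–25 N.

**Last checks:**
- **Carton:** it is about 1.4 mm off the lane centre and turned about 0.2°. My depth mask cuts off at lane y = 0.112 m, so I judged the lid end against the plate by eye.
- **Gripper:** it was clear of everything, at z = 0.256 m.
- **Bystanders:** the can, bottle, jar, packet, tape, tin and nearer green carton showed shifts of no more than about 0.7 pixel. That is within image noise, although the can's match was a little weaker.
- **Second green carton:** the arm partly hid it in the last pictures, so that comparison failed in the top view and was weak in the scene view. The tool was planned to pass about 25 mm from it; it looked undisturbed in the earlier pictures.

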